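# Read the round colour sample and dock the reader

### The arm

A 6-joint arm with a two-finger parallel gripper is mounted at the origin on the work surface. World frame = base frame: x ahead of the robot, y to its left, z up, the work surface at z = 0. Lengths are in mm, angles in rad, forces in N, time in s.
With the tool pointing down it reaches from about 350 to 775 mm from the base axis. Payload 7.3 kg.
Tool frame: the origin (TCP) lies at the very end of the fingers, on their centre line; the grasp point (between the pads) lies 19 mm behind it; z points along the fingers, y is the line along which they close (so a half turn about z gives the same grasp; the last joint's range is limited). The gripper opens to 92 mm and grips with 3 to 60 N. Pads are 19 mm wide; open, the fingers measure 130 mm over their backs; the gripper's body (75 mm by 190 mm) begins 47 mm behind the grasp point.
Start: joints at [-1.377, 0.342, 1.524, -0, 1.275, -0.146], TCP at [175.005, -494.993, 226.741] pointing down, gripper open.
Joint ranges: [-2.53, 2.53], [-0.77, 2.02], [0.04, 2.7], [-1, 4.14], [0.28, 2.66], [-3.11, 3.11]. Speed limits (rad/s): [2.57, 2.57, 3.14, 3.14, 3.14, 3.14].

### API

Orientations are given as [roll, pitch, yaw] about the fixed x, y, z axes, in that order (R = Rz(yaw) Ry(pitch) Rx(roll)).
In Python, from plant import bot gives the robot as it stands.
- The arm moves only by the tool jog_arm, never from a script. Its argument "targets" is a list of rows, each an object with "xyz": the shift along the tool's x, y, z as a fraction of full scale, a list of three; "spin": the turn about the tool's z as a fraction of full scale. In form: [{"xyz": [x, y, z], "spin": spin}, ...]. A call has exactly 10 rows; each row shifts and turns the commanded pose from where the row before left it, along the tool's axes as they then stand; what a row does not reach is not made up. Full scale, the value 1, is 80 mm for a shift and 0.1 rad for a turn. A row lasts 1/8 s, in which the tool goes at most 62.5 mm and 10.7 degrees, less where a joint would pass 70% of its speed; a pose out of reach is approached as far as the arm can. A call with a number of a shift or a turn outside -1 to 1 is refused whole. A call with a gripper value outside its range is refused whole. "gripper" is the opening in per cent of the stroke, from 0 (shut) to 100 (fully open), set as the call begins (left out, the last holds). The fingers move at their own pace and stop on an object; the grip force is fixed at half the most. Time passes only in rows, so rows that do not move let the fingers close, or fill a call up. It gives the time, the measured TCP pose, the force, the opening and the grip force at its end, in the units of the state.
- bot.get_obs(): the state, without advancing time (a new reading comes with each control period).
- bot.capture(name): name is "scene" or "top"; returns the picture (400x640x3 uint8, blue, green, red); there is no depth.
- bot.get_calibration(name): a dict with "vfov" (degrees; the focal length in pixels is half the picture's height over the tangent of half this angle, whatever the lens; pixels are square), "cx", "cy" (the principal point, pixels), "eye" and "rotation" of the camera in the world. Camera axes: x right, y down, z forward; pixel columns grow to the right and rows downward; lengths in mm; the calibration is good to about 2 mm. A picture is of the moment at which its call begins. get_calibration takes no time and is no camera call.
- bot.close_job(): hands the job in; it is judged then, once.
The state is a dict: "time": time; "joint_positions": joint angles; "dq": joint speeds; "tau": joint torques, N m; "tool_pos": TCP position; "tcp_rot": TCP orientation; "contact_force": force on the tool from outside, world axes, zero at the start; "moment": the same for the moment, N m; "grip_width": finger opening in mm; "finger_force": force on a finger pad.
Only numpy, scipy, OpenCV 4.12 (cv2) and the standard library are available. Lean on these libraries where they do the work, as an engineer would, in place of code of your own. Each camera call takes 0.05 s, during which the arm holds its last target. There are 200 camera calls.

### The job

Pick up the colour reader and hold it upright, pointing straight down and steady for about two seconds, over the middle of the round sample tile with its lower end about 3 cm above the coat; the coats are tacky, so touch none of the samples. Then slide the reader gently down, without dropping it, into the well of its charging dock until it is fully home and let go, leaving everything else on the table where it is.

Things in the scene. Friction and masses are not known exactly. Their poses are not given: they have to be found in the camera images.
- reader: handheld colour reader: an upright rectangular grey stick, 44 (its x) x 30 (its y) x 140 mm high (its z), standing on its end on the table at the start, about 180 g; origin centre of its lower end face, where the measuring aperture looks out downwards (-z); turned half round it fits just as well
- dock: white charging dock, fixed: a block 84 (x) x 70 (y) x 85 mm high with one rectangular well straight down from its top, 47 (x) x 33 mm (y) wide and 70 mm deep, with a 4 mm chamfer round its mouth, centred in the block; origin centre of the underside
- well_mouth (a point): centre of the dock well's mouth, 85 mm above the table, axes as the dock
- well_floor (a point): centre of the dock well's floor, 15 mm above the table, axes as the dock; the reader's lower end rests here when home
- tile_round: round sample tile, 70 mm diameter, 12 mm thick plywood with a cream coat, lying flat; origin centre of its underside
- tile_square: square sample tile, 70 x 70 x 12 mm, same material; origin centre of its underside
- tile_oblong: oblong sample tile, 84 (x) x 48 (y) x 12 mm, same material; origin centre of its underside
- paintbox_a: closed clear plastic paint box, 90 x 60 x 45 mm high, bystander; origin centre of underside, x along the 90 mm
- paintbox_b: closed clear plastic paint box, 90 x 60 x 45 mm high, bystander; origin centre of underside, x along the 90 mm
- paintbox_c: closed clear plastic paint box, 90 x 60 x 45 mm high, bystander; origin centre of underside, x along the 90 mm
- paintbox_d: closed clear plastic paint box, 90 x 60 x 45 mm high, bystander; origin centre of underside, x along the 90 mm
- cup: open plastic cup, 72 mm diameter, 80 mm high, bystander; origin centre of underside
- spatula: spatula lying flat, 190 mm long along its x, bystander; origin near the middle of its underside
Things that resemble listed ones, but are neither listed nor needed, are in the scene too. Leave any green look-alike of the dock alone.

How it is judged:
By the outcome, as a careful person would: the job done as asked, in the order asked, and still so for the second after the job is handed in, with the robot touching nothing.
It also fails if it takes over 69 s, if anything falls off the work surface, if the arm or the gripper's body presses on something with over 40 N, if the wrist force passes 120 N, or if a joint passes its speed limit or range.

## Working session

There is one attempt and no reset: what is moved stays moved. The work goes in short steps, Python scripts to look and compute and a tool call to move; the robot and the scene stay as the last step left them, time stands still between calls to the robot, and variables do not carry over. Pictures are saved under pics/ and viewed, at most 10 in all, crops included, and the job is handed in when it is done.

Besides the shell and the picture viewer there is one more tool, called after "Call:" as name(argument=value, ...), one argument or row to a line, values as JSON. jog_arm: Moves the arm, as the interface text tells. Shift numbers are shares of 80 mm and turn numbers shares of 0.1 rad, none past 1 either way. Its arguments: {"type":"object","properties":{"targets":{"type":"array","items":{"type":"object","properties":{"xyz":{"type":"array","items":{"type":"number"}},"spin":{"type":"number"}}}},"gripper":{"type":"number"}},"required":["targets"]}

```bash
mkdir -p pics; ls
python3 - <<'E'
from plant import bot
import cv2
for n in("scene","top"):
    cv2.imwrite(f"pics/{n}0.png",bot.capture(n)); c=bot.get_calibration(n); print(n,c)
o=bot.get_obs();print(o)
E
```

```text
pics
scene {'vfov': 52.88827209067262, 'cx': 321.4872064643045, 'cy': 209.55332510527472, 'eye': array([1100.14008169,  -36.77887902, 1120.44397136]), 'rotation': array([-2.61350471e+00,  5.43497341e-04,  1.70510699e+00])}
top {'vfov': 49.26932236747498, 'cx': 317.10254044533485, 'cy': 199.59540392343976, 'eye': array([ 348.26215313, -121.69005449, 1520.48250141]), 'rotation': array([-3.0399318 ,  0.01215345, -1.56343439])}
{'time': 0.1, 'joint_positions': array([-1.37697827e+00,  3.42625203e-01,  1.52492617e+00, -8.33101446e-06,
        1.27541919e+00, -1.45984792e-01]), 'dq': array([ 0.00224507, -0.00017586, -0.00384342,  0.00116709,  0.00145021,
        0.00178951]), 'tau': array([ 2.36469292e-03, -4.32005703e+01, -2.44693100e+01,  7.19768484e-02,
        5.27594984e-02, -3.11957137e-05]), 'tool_pos': array([ 174.93679118, -494.60237759,  226.12728712]), 'tcp_rot': array([-3.14022823e+00, -1.92558976e-04,  3.39805150e-01]), 'contact_force': array([-0.02846124, -1.50050357,  0.73557292]), 'moment': array([-0.00826853,  0.00283804, -0.03014347]), 'finger_force': 0.0, 'grip_width': 91.80874567611865}
```

View pics/scene0.png

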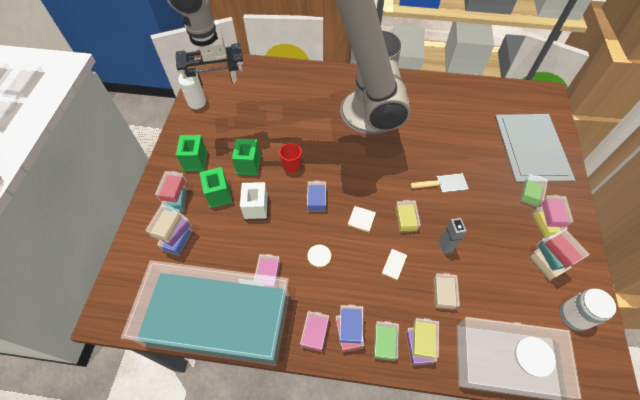

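View pics/top0.png

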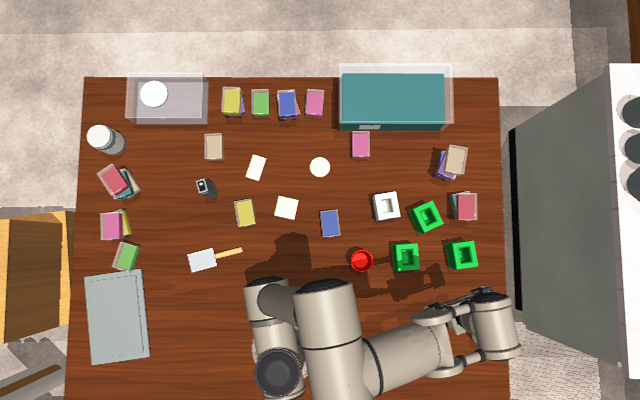

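The scene view shows the reader at (453,235), the white dock at (254,200) and the round tile at (319,256). In the top view they are at (205,186), (386,206) and (320,167). The green look-alike docks sit next to the white one.

```bash
cat > h.py <<'E'
import numpy as np,cv2
from scipy.spatial.transform import Rotation as R
from plant import bot
def cam(n):
    c=bot.get_calibration(n); f=200/np.tan(np.radians(c['vfov'])/2)
    return f,c['cx'],c['cy'],np.array(c['eye']),R.from_euler('xyz',c['rotation']).as_matrix()
def ray(n,p,z):
    f,cx,cy,e,M=cam(n); d=M@np.array([(p[0]-cx)/f,(p[1]-cy)/f,1]); return e+d*(z-e[2])/d[2]
def proj(n,P):
    f,cx,cy,e,M=cam(n); q=M.T@(np.array(P)-e); return np.array([cx+f*q[0]/q[2],cy+f*q[1]/q[2]])
E
python3 - <<'E'
from h import *
T=cv2.imread("pics/top0.png");S=cv2.imread("pics/scene0.png")
def crop(I,x,y,r=25): return cv2.resize(I[y-r:y+r,x-r:x+r],(390,290*0+390),interpolation=cv2.INTER_NEAREST)
cv2.imwrite("pics/c1.png",cv2.resize(np.vstack([np.hstack([crop(T,205,188),crop(T,386,206)]),np.hstack([crop(S,453,235),crop(S,254,200)])]),(600,600),interpolation=cv2.INTER_NEAREST))
# white-ish / cream masks
for n,I in(("top",T),("scene",S)):
    m=((I.min(2)>150)).astype(np.uint8)
    for c in cv2.findContours(m,0,2)[0]:
        a=cv2.contourArea(c)
        if 120<a<1500:
            r=cv2.minAreaRect(c); M=cv2.moments(c); p=(M['m10']/a,M['m01']/a)
            print(n,int(a),np.round(p,1),np.round(r[1],1),round(r[2],1),'z12',ray(n,p,12).round(0)[:2],'z85',ray(n,p,85).round(0)[:2])
# green dock checks on lens: corners of the table / tcp
print(proj("top",bot.get_obs()['tool_pos']),proj("scene",bot.get_obs()['tool_pos']),proj("scene",[0,0,0]))
E
```

```text
top 149 [447.5 372.5] [ 7.5 26.9] 77.2 z12 [ -74. -541.] z85 [ -54. -520.]
top 350 [370.7 376.1] [31.8 15.5] 76.0 z12 [ -88. -285.] z85 [ -67. -277.]
top 498 [  8.7 362.7] [32.8 29.2] 66.8 z12 [-58. 935.] z85 [-38. 884.]
top 434 [ 55. 337.] [46.6 30.1] 2.1 z12 [ 28. 784.] z85 [ 44. 740.]
top 387 [529.4 336.3] [44.6 21.9] 29.9 z12 [  46. -817.] z85 [  61. -783.]
top 597 [273.4 336. ] [31.4 27.8] 78.7 z12 [39. 42.] z85 [54. 34.]
top 512 [442.3 339.3] [50.9 26.5] 84.7 z12 [  34. -526.] z85 [  49. -506.]
top 894 [501.1 329. ] [39.5 24.8] 77.3 z12 [  69. -723.] z85 [  82. -694.]
top 139 [495.9 304.8] [ 6.7 28.6] 78.7 z12 [ 149. -709.] z85 [ 158. -680.]
top 209 [256.6 302.5] [33.8 18.1] 79.7 z12 [149. 101.] z85 [159.  90.]
top 451 [201.7 259.6] [18.6 31.2] 75.1 z12 [292. 293.] z85 [295. 273.]
top 374 [286.  207.3] [20.5 20.1] 12.5 z12 [474.   6.] z85 [468.  -0.]
top 542 [387.  205.3] [26.1 22.5] 80.0 z12 [ 484. -345.] z85 [ 477. -334.]
top 288 [319.4 166.5] [19. 19.] 90.0 z12 [ 618. -110.] z85 [ 605. -110.]
top 295 [255.5 167.1] [13.6 23.7] 18.4 z12 [615. 115.] z85 [602. 103.]
top 382 [455
[... 1367 characters left out ...]
85 [352. 259.]
scene 538 [145.8 136.6] [37.7 27.1] 58.4 z12 [ 244. -786.] z85 [ 301. -737.]
scene 1078 [613.6 139. ] [15.8 89. ] 42.7 z12 [ 33. 866.] z85 [104. 806.]
scene 283 [351.7 112.9] [37.3 15.7] 69.7 z12 [ 33. -68.] z85 [103. -66.]
scene 160 [399.6  92.3] [18.2 22.8] 6.7 z12 [-98. 104.] z85 [-19.  94.]
scene 388 [466.9  66.3] [35.9 14.5] 5.7 z12 [-281.  367.] z85 [-190.  340.]
scene 1251 [563.5  58.8] [36.8 51.1] 34.5 z12 [-378.  760.] z85 [-281.  707.]
scene 420 [225.   31.3] [28.  26.5] 78.1 z12 [-365. -655.] z85 [-269. -614.]
scene 305 [551.8   8.5] [17. 27.] 90.0 z12 [-718.  763.] z85 [-598.  711.]
[450.62126077 305.09501798] [216.84536723  84.29659944] [370.43780426 110.53980708]
```

View pics/c1.png

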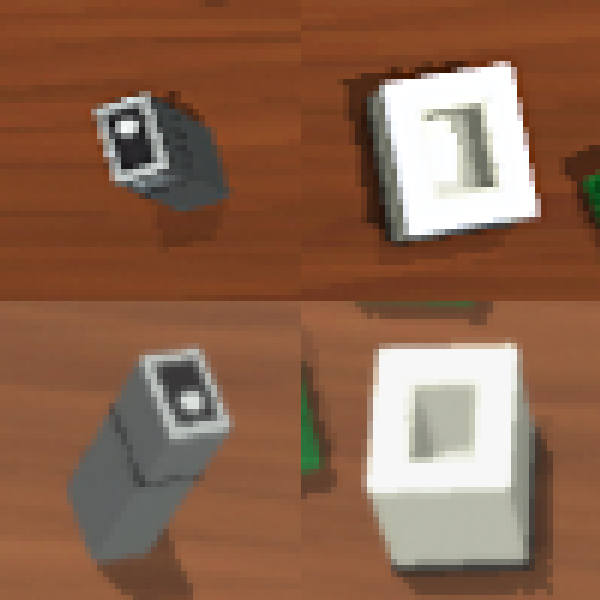

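The crop shows the reader's light-rimmed top, long axis roughly along world x, at top px about (202,186) and scene px about (459,225). The dock's top is a clean white face with its long side also near world x. Next I'll refine both on their own planes.

Run:
```python
from h import *
I={n:cv2.imread(f"pics/{n}0.png") for n in("top","scene")}
def rect(n,z,c,half,thr,yc=None):
    # rectify plane z around c at 4 px/mm->0.5mm
    s=2; g=np.arange(-half,half,1/s)
    X,Y=np.meshgrid(c[0]+g,c[1]+g); f,cx,cy,e,M=cam(n)
    q=(np.stack([X,Y,0*X+z],-1)-e)@M
    W=cv2.remap(I[n],(cx+f*q[...,0]/q[...,2]).astype(np.float32),(cy+f*q[...,1]/q[...,2]).astype(np.float32),cv2.INTER_LINEAR)
    m=(W.min(2)>thr).astype(np.uint8)
    k=max(cv2.findContours(m,0,2)[0],key=cv2.contourArea)
    r=cv2.minAreaRect(k); print(n,thr,'ctr',np.round([c[0]+r[0][0]/s-half,c[1]+r[0][1]/s-half],1),'size',np.round(np.array(r[1])/s,1),'ang',round(r[2],1))
    return W
out=[]
for t in(200,230): 
    for n in("top","scene"): a=rect(n,85,(480,-333),70,t); out.append(a) if t==200 else 0
for n,p in(("top",(201.8,186.2)),("scene",(458.9,225.4))): print(n,ray(n,p,140).round(1))
c=ray("top",(201.8,186.2),140)[:2]
for t in(100,120,140):
    for n in("top","scene"): a=rect(n,140,c,40,t); out.append(cv2.resize(a,(280,280))) if t==100 else 0
cv2.imwrite("pics/c2.png",np.vstack([np.hstack(out[:2]),np.hstack(out[2:])]))
```

```text
top 200 ctr [ 477.1 -333.8] size [85.  72.4] ang 9.6
scene 200 ctr [ 476.2 -334.6] size [87.3 71.8] ang 9.6
top 230 ctr [ 477.3 -333.9] size [83.9 71. ] ang 9.6
scene 230 ctr [ 475.7 -335.1] size [84.1 69.8] ang 9.6
top [529.8 265.7 140. ]
scene [532.9 268.6 140. ]
top 100 ctr [530.1 266.8] size [49.6 33.2] ang 19.1
scene 100 ctr [538.3 267.5] size [62.3 37.8] ang 9.9
top 120 ctr [530.5 267. ] size [48.  32.1] ang 19.2
scene 120 ctr [532.1 266.5] size [46.2 31.8] ang 18.4
top 140 ctr [532.3 266.9] size [44.  29.9] ang 16.7
scene 140 ctr [531.8 266.6] size [44.3 30.1] ang 17.9
```

View pics/c2.png

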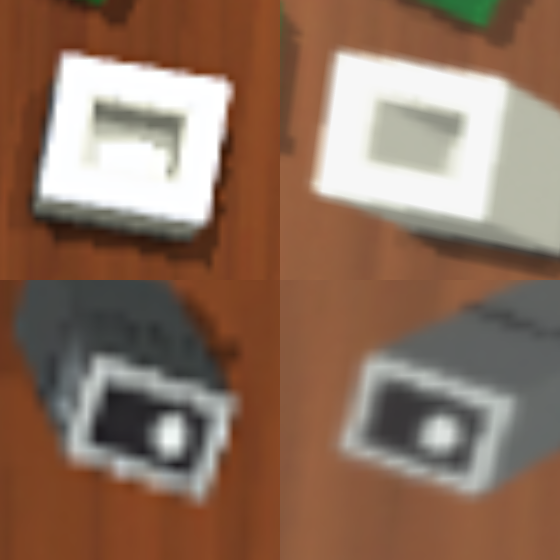

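Call:
jog_arm(
  targets=[
    {"xyz":[0.3,-0.18,0]},
    {"xyz":[0.55,-0.33,0]},
    {"xyz":[0.6,-0.36,0]},
    {"xyz":[0.6,-0.36,0]},
    {"xyz":[0.6,-0.36,0]},
    {"xyz":[0.6,-0.36,0]},
    {"xyz":[0.6,-0.36,0]},
    {"xyz":[0.6,-0.36,0]},
    {"xyz":[0.6,-0.36,0]},
    {"xyz":[0.4,-0.3,0]},
  ],
  gripper=100,
)

```text
invalid input
```

Call:
jog_arm(
  targets=[
    {"xyz":[0.3,-0.18,0],"spin":0},
    {"xyz":[0.55,-0.33,0],"spin":0},
    {"xyz":[0.6,-0.36,0],"spin":0},
    {"xyz":[0.6,-0.36,0],"spin":0},
    {"xyz":[0.6,-0.36,0],"spin":0},
    {"xyz":[0.6,-0.36,0],"spin":0},
    {"xyz":[0.6,-0.36,0],"spin":0},
    {"xyz":[0.6,-0.36,0],"spin":0},
    {"xyz":[0.6,-0.36,0],"spin":0},
    {"xyz":[0.4,-0.3,0],"spin":0.26},
  ],
  gripper=100,
)

```text
time: 1.35
tool_pos: [498.3, -96.5, 226.3]
tcp_rot: [-3.141, 0.0, 0.315]
contact_force: [-0.6, -0.5, -0.1]
grip_width: 91.7
finger_force: 0.0
```

Call:
jog_arm(
  targets=[
    {"xyz":[0.2,-0.45,0],"spin":0},
    {"xyz":[0.25,-0.55,0],"spin":0},
    {"xyz":[0.25,-0.55,0],"spin":0},
    {"xyz":[0.25,-0.55,0],"spin":0},
    {"xyz":[0.25,-0.55,0],"spin":0},
    {"xyz":[0.2,-0.55,0],"spin":0},
    {"xyz":[0.2,-0.5,0],"spin":0},
    {"xyz":[0.1,-0.3,0],"spin":0},
    {"xyz":[0.1,-0.19,0],"spin":0},
    {"xyz":[0,0,0],"spin":0},
  ],
)

```text
time: 2.6
tool_pos: [530.8, 265.2, 226.2]
tcp_rot: [3.141, 0.001, 0.315]
contact_force: [-0.7, 0.2, -0.3]
grip_width: 91.7
finger_force: 0.0
```

Run:
```python
from h import *
o=bot.get_obs();print(o['tool_pos'],o['tcp_rot'])
S=bot.capture("scene");T=bot.capture("top")
cv2.imwrite("pics/g1.png",np.hstack([cv2.resize(T[140:240,150:250],(400,400)),cv2.resize(S[150:250,400:500],(400,400))]))
```

```text
[530.79067344 265.24832572 226.20597433] [3.14132302e+00 6.44068843e-04 3.14952723e-01]
```

View pics/g1.png

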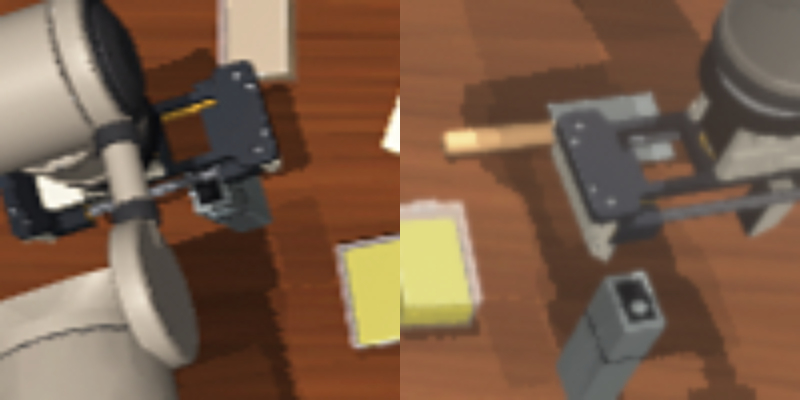

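The top crop shows the gripper over the reader, with the reader's top at about (202,188). The scene crop shows the open fingers just above and behind the reader. I'll descend to TCP z = 100.

Call:
jog_arm(
  targets=[
    {"xyz":[0.012,-0.017,0.1],"spin":0},
    {"xyz":[0,0,0.2],"spin":0},
    {"xyz":[0,0,0.25],"spin":0},
    {"xyz":[0,0,0.25],"spin":0},
    {"xyz":[0,0,0.25],"spin":0},
    {"xyz":[0,0,0.25],"spin":0},
    {"xyz":[0,0,0.2],"spin":0},
    {"xyz":[0,0,0.075],"spin":0},
    {"xyz":[0,0,0],"spin":0},
    {"xyz":[0,0,0],"spin":0},
  ],
)

```text
time: 3.95
tool_pos: [531.7, 266.5, 101.4]
tcp_rot: [3.142, -0.001, 0.314]
contact_force: [-0.6, 0.9, -0.1]
grip_width: 92.0
finger_force: 0.0
```

Call:
jog_arm(
  targets=[
    {"xyz":[0,0,0],"spin":0},
    {"xyz":[0,0,0],"spin":0},
    {"xyz":[0,0,0],"spin":0},
    {"xyz":[0,0,0],"spin":0},
    {"xyz":[0,0,0],"spin":0},
    {"xyz":[0,0,0],"spin":0},
    {"xyz":[0,0,0],"spin":0},
    {"xyz":[0,0,0],"spin":0},
    {"xyz":[0,0,0],"spin":0},
    {"xyz":[0,0,0],"spin":0},
  ],
  gripper=0,
)

```text
time: 5.2
tool_pos: [531.3, 266.3, 100.7]
tcp_rot: [3.141, -0.0, 0.314]
contact_force: [-0.4, -0.5, 0.5]
grip_width: 30.0
finger_force: 30.0
```

Call:
jog_arm(
  targets=[
    {"xyz":[0,0,-0.05],"spin":0},
    {"xyz":[0,0,-0.1],"spin":0},
    {"xyz":[0,0,-0.2],"spin":0},
    {"xyz":[0,0,-0.25],"spin":0},
    {"xyz":[0,0,-0.25],"spin":0},
    {"xyz":[0,0,-0.25],"spin":0},
    {"xyz":[0,0,-0.15],"spin":0},
    {"xyz":[0,0,-0.1],"spin":0},
    {"xyz":[0,0,-0.025],"spin":0},
    {"xyz":[0,0,0],"spin":0},
  ],
)

```text
time: 6.45
tool_pos: [531.1, 266.3, 210.2]
tcp_rot: [3.141, 0.001, 0.314]
contact_force: [0.5, -0.4, -1.6]
grip_width: 29.9
finger_force: 30.0
```

Run:
```python
from h import *
o=bot.get_obs();print(o['tool_pos'],o['tcp_rot'],o['contact_force'],o['moment'])
p=o['tool_pos'];r=o['tcp_rot'][2]
def d(q,q0): 
    v=np.array(q)-q0; c,s=np.cos(r),np.sin(r); return (v@[c,s]/80).round(3),(v@[s,-c]/80).round(3)
print(d((617.5,-110),p[:2]),proj("scene",[*p[:2],p[2]-100.7]),proj("top",[*p[:2],p[2]-100.7]))
S=bot.capture("scene")
cv2.imwrite("pics/g2.png",cv2.resize(S[150:270,400:520],(480,480)))
```

```text
[531.06328629 266.28503565 210.20287486] [3.14149757e+00 9.28246931e-04 3.13794676e-01] [ 0.46749375 -0.39734308 -1.63349601] [-0.01421491 -0.00666498  0.03542444]
(np.float64(-0.424), np.float64(4.807)) [454.87840542 229.79466766] [204.19657348 187.05518723]
```

View pics/g2.png

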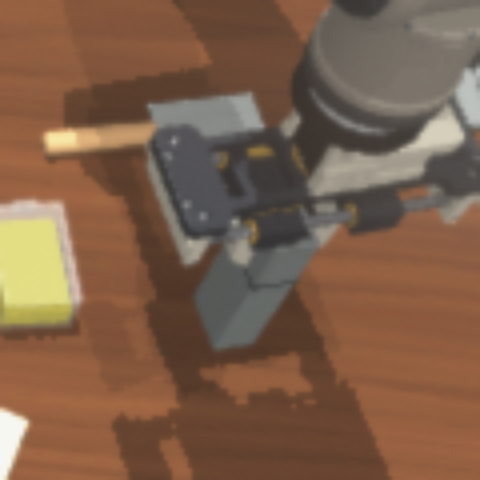

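The crop shows the reader hanging upright in the fingers. Its lower-end centre is at about (456,230), which matches the predicted (454.9,229.8).

Call:
jog_arm(
  targets=[
    {"xyz":[0,0.1,0],"spin":0},
    {"xyz":[-0.024,0.25,0],"spin":0},
    {"xyz":[-0.05,0.4,0],"spin":0},
    {"xyz":[-0.05,0.5,0],"spin":0},
    {"xyz":[-0.05,0.5,0],"spin":0},
    {"xyz":[-0.05,0.5,0],"spin":0},
    {"xyz":[-0.05,0.5,0],"spin":0},
    {"xyz":[-0.05,0.5,0],"spin":0},
    {"xyz":[-0.05,0.5,0],"spin":0},
    {"xyz":[-0.05,0.5,0],"spin":0},
  ],
)

```text
time: 7.75
tool_pos: [603.7, -70.4, 210.6]
tcp_rot: [3.141, 0.0, 0.313]
contact_force: [0.1, 0.2, -2.1]
grip_width: 30.2
finger_force: 30.0
```

Call:
jog_arm(
  targets=[
    {"xyz":[0,0.35,0],"spin":0},
    {"xyz":[0,0.15,0],"spin":0},
    {"xyz":[0,0.06,0],"spin":0},
    {"xyz":[0,0,0.05],"spin":0},
    {"xyz":[0,0,0.15],"spin":0},
    {"xyz":[0,0,0.2],"spin":0},
    {"xyz":[0,0,0.2],"spin":0},
    {"xyz":[0,0,0.15],"spin":0},
    {"xyz":[0,0,0.05],"spin":0},
    {"xyz":[0,0,0],"spin":0},
  ],
)

```text
time: 9.0
tool_pos: [617.9, -110.2, 146.6]
tcp_rot: [3.142, 0.0, 0.314]
contact_force: [-0.5, 0.1, -1.4]
grip_width: 29.8
finger_force: 30.0
```

Call:
jog_arm(
  targets=[
    {"xyz":[0,0,0.03],"spin":0},
    {"xyz":[0,0,0.02],"spin":0},
    {"xyz":[0,0,0],"spin":0},
    {"xyz":[0,0,0],"spin":0},
    {"xyz":[0,0,0],"spin":0},
    {"xyz":[0,0,0],"spin":0},
    {"xyz":[0,0,0],"spin":0},
    {"xyz":[0,0,0],"spin":0},
    {"xyz":[0,0,0],"spin":0},
    {"xyz":[0,0,0],"spin":0},
  ],
)

```text
time: 10.25
tool_pos: [617.8, -110.1, 142.7]
tcp_rot: [3.142, 0.0, 0.314]
contact_force: [-0.1, 0.6, -2.3]
grip_width: 29.9
finger_force: 30.0
```

Run:
```python
from h import *
o=bot.get_obs();print(o['tool_pos'],o['tcp_rot'])
p=o['tool_pos'];print(proj("scene",[*p[:2],42]))
S=bot.capture("scene")
cv2.imwrite("pics/g3.png",cv2.resize(S[190:290,270:370],(500,500)))
```

```text
[ 617.79326851 -110.13498531  142.71487994] [3.14150586e+00 9.56460092e-06 3.13787703e-01]
[318.91889446 251.23636073]
```

View pics/g3.png

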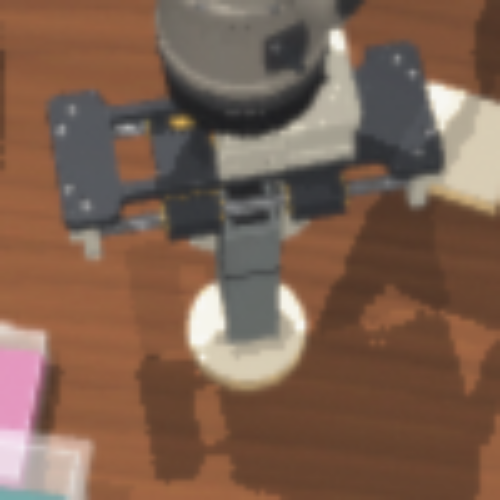

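Call:
jog_arm(
  targets=[
    {"xyz":[0,0,0],"spin":0},
    {"xyz":[0,0,0],"spin":0},
    {"xyz":[0,0,0],"spin":0},
    {"xyz":[0,0,0],"spin":0},
    {"xyz":[0,0,0],"spin":0},
    {"xyz":[0,0,0],"spin":0},
    {"xyz":[0,0,0],"spin":0},
    {"xyz":[0,0,0],"spin":0},
    {"xyz":[0,0,0],"spin":0},
    {"xyz":[0,0,0],"spin":0},
  ],
)

```text
time: 11.55
tool_pos: [617.8, -110.1, 142.7]
tcp_rot: [3.141, 0.0, 0.314]
contact_force: [-0.3, 0.7, -2.2]
grip_width: 30.0
finger_force: 30.0
```

Call:
jog_arm(
  targets=[
    {"xyz":[0,0,0],"spin":0},
    {"xyz":[0,0,0],"spin":0},
    {"xyz":[0,0,0],"spin":0},
    {"xyz":[0,0,0],"spin":0},
    {"xyz":[0,0,0],"spin":0},
    {"xyz":[0,0,0],"spin":0},
    {"xyz":[0,0,0],"spin":0},
    {"xyz":[0,0,0],"spin":0},
    {"xyz":[0,0,0],"spin":0},
    {"xyz":[0,0,0],"spin":0},
  ],
)

```text
time: 12.8
tool_pos: [617.8, -110.1, 142.7]
tcp_rot: [3.141, -0.0, 0.314]
contact_force: [0.3, 0.1, -2.2]
grip_width: 29.7
finger_force: 30.0
```

The scene crop shows the reader upright over the round tile with a clear gap, its lower end near (320,257) seen obliquely and centred on the coat. It has been held steady for over 2.5 s. Now I'll lift and go to the dock.

Call:
jog_arm(
  targets=[
    {"xyz":[0,0,-0.05],"spin":0},
    {"xyz":[0,0,-0.1],"spin":0},
    {"xyz":[0,0,-0.2],"spin":0},
    {"xyz":[0,0,-0.25],"spin":0},
    {"xyz":[0,0,-0.15],"spin":0},
    {"xyz":[0,0,-0.09],"spin":0},
    {"xyz":[0,0,0],"spin":0},
    {"xyz":[-0.05,0.04,0],"spin":0},
    {"xyz":[-0.15,0.12,0],"spin":0},
    {"xyz":[-0.3,0.25,0],"spin":0},
  ],
)

```text
time: 14.05
tool_pos: [589.2, -154.0, 209.3]
tcp_rot: [-3.141, 0.001, 0.315]
contact_force: [0.0, 0.3, -2.4]
grip_width: 29.9
finger_force: 30.0
```

Call:
jog_arm(
  targets=[
    {"xyz":[-0.4,0.33,0],"spin":0},
    {"xyz":[-0.4,0.33,0],"spin":0},
    {"xyz":[-0.4,0.33,0],"spin":0},
    {"xyz":[-0.4,0.33,0],"spin":0},
    {"xyz":[-0.3,0.25,0],"spin":0},
    {"xyz":[-0.146,0.14,0],"spin":0.163},
    {"xyz":[0,0,0],"spin":0.4},
    {"xyz":[0,0,0],"spin":0.5},
    {"xyz":[0,0,0],"spin":0.3},
    {"xyz":[0,0,0],"spin":0.1},
  ],
)

```text
time: 15.3
tool_pos: [476.4, -334.1, 209.8]
tcp_rot: [-3.141, 0.0, 0.167]
contact_force: [0.4, 1.4, -1.9]
grip_width: 29.8
finger_force: 30.0
```

Call:
jog_arm(
  targets=[
    {"xyz":[0,0,0],"spin":0},
    {"xyz":[0,0,0],"spin":0},
    {"xyz":[0,0,0],"spin":0},
    {"xyz":[0,0,0],"spin":0},
    {"xyz":[0,0,0],"spin":0},
    {"xyz":[0,0,0],"spin":0},
    {"xyz":[0,0,0],"spin":0},
    {"xyz":[0,0,0],"spin":0},
    {"xyz":[0,0,0],"spin":0},
    {"xyz":[0,0,0],"spin":0},
  ],
)

```text
time: 16.55
tool_pos: [476.4, -334.3, 209.9]
tcp_rot: [3.142, 0.0, 0.167]
contact_force: [-0.3, -0.0, -2.2]
grip_width: 29.9
finger_force: 30.0
```

Run:
```python
from h import *
o=bot.get_obs();print(o['tool_pos'],o['tcp_rot'])
p=o['tool_pos'];r=o['tcp_rot'][2];c,s=np.cos(r),np.sin(r)
v=np.array([476.6,-334.4])-p[:2];print(v@[c,s]/80,v@[s,-c]/80,(r-.1676)*10)
for a,b in((22,15),(22,-15),(-22,-15),(-22,15)): print(proj("scene",[p[0]+c*a-s*b,p[1]+s*a+c*b,p[2]-100.7])*6-[229*6,160*6])
S=bot.capture("scene")
cv2.imwrite("pics/g4.png",cv2.resize(S[160:225,229:294],(390,390)))
```

```text
[ 476.41167952 -334.31530268  209.92502395] [3.14150140e+00 4.11523555e-06 1.67465579e-01]
0.002144603276495392 0.001436280378136603 -0.001344210542837676
[160.84141022 216.16700719]
[100.08128183 217.88659379]
[105.47627715 143.96283038]
[165.12738412 142.30416625]
```

View pics/g4.png

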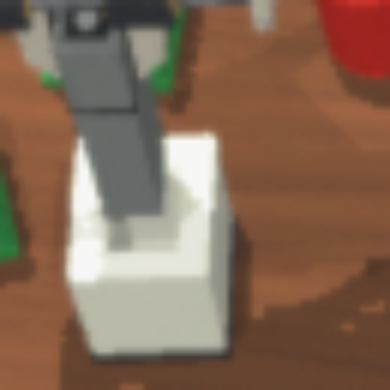

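The crop shows the reader upright over the dock mouth, lower front corners at about (103,214) and (161,212) in the crop, within 1 px of the prediction. I'll go down slowly.

Call:
jog_arm(
  targets=[
    {"xyz":[0,0,0.05],"spin":0},
    {"xyz":[0,0,0.06],"spin":0},
    {"xyz":[0,0,0.06],"spin":0},
    {"xyz":[0,0,0.06],"spin":0},
    {"xyz":[0,0,0.05],"spin":0},
    {"xyz":[0,0,0.04],"spin":0},
    {"xyz":[0,0,0.03],"spin":0},
    {"xyz":[0,0,0.03],"spin":0},
    {"xyz":[0,0,0.03],"spin":0},
    {"xyz":[0,0,0],"spin":0},
  ],
)

```text
time: 17.85
tool_pos: [476.3, -334.2, 176.9]
tcp_rot: [-3.141, 0.0, 0.167]
contact_force: [0.9, 0.1, -1.7]
grip_width: 29.6
finger_force: 30.0
```

Call:
jog_arm(
  targets=[
    {"xyz":[0,0,0.05],"spin":0},
    {"xyz":[0,0,0.06],"spin":0},
    {"xyz":[0,0,0.06],"spin":0},
    {"xyz":[0,0,0.06],"spin":0},
    {"xyz":[0,0,0.06],"spin":0},
    {"xyz":[0,0,0.06],"spin":0},
    {"xyz":[0,0,0.06],"spin":0},
    {"xyz":[0,0,0.06],"spin":0},
    {"xyz":[0,0,0.03],"spin":0},
    {"xyz":[0,0,0],"spin":0},
  ],
)

```text
time: 19.1
tool_pos: [476.3, -334.3, 136.9]
tcp_rot: [-3.141, 0.0, 0.167]
contact_force: [-0.5, 0.0, -1.7]
grip_width: 30.0
finger_force: 30.0
```

Still no contact force. 21 mm remain to the floor.

Call:
jog_arm(
  targets=[
    {"xyz":[0,0,0.05],"spin":0},
    {"xyz":[0,0,0.05],"spin":0},
    {"xyz":[0,0,0.05],"spin":0},
    {"xyz":[0,0,0.04],"spin":0},
    {"xyz":[0,0,0.03],"spin":0},
    {"xyz":[0,0,0.02],"spin":0},
    {"xyz":[0,0,0.01],"spin":0},
    {"xyz":[0,0,0.01],"spin":0},
    {"xyz":[0,0,0],"spin":0},
    {"xyz":[0,0,0],"spin":0},
  ],
)

```text
time: 20.35
tool_pos: [476.4, -334.3, 116.4]
tcp_rot: [3.141, -0.0, 0.167]
contact_force: [0.4, -0.2, -1.8]
grip_width: 29.8
finger_force: 30.0
```

Call:
jog_arm(
  targets=[
    {"xyz":[0,0,0.005],"spin":0},
    {"xyz":[0,0,0.005],"spin":0},
    {"xyz":[0,0,0.005],"spin":0},
    {"xyz":[0,0,0],"spin":0},
    {"xyz":[0,0,0],"spin":0},
    {"xyz":[0,0,0],"spin":0},
    {"xyz":[0,0,0],"spin":0},
    {"xyz":[0,0,0],"spin":0},
    {"xyz":[0,0,0],"spin":0},
    {"xyz":[0,0,0],"spin":0},
  ],
)

```text
time: 21.6
tool_pos: [476.5, -334.4, 115.6]
tcp_rot: [3.141, -0.0, 0.168]
contact_force: [-1.5, 1.8, 5.3]
grip_width: 29.8
finger_force: 30.0
```

Floor contact at exactly the expected height (115.6 mm). Releasing and retreating.

Call:
jog_arm(
  targets=[
    {"xyz":[0,0,0],"spin":0},
    {"xyz":[0,0,0],"spin":0},
    {"xyz":[0,0,0],"spin":0},
    {"xyz":[0,0,0],"spin":0},
    {"xyz":[0,0,0],"spin":0},
    {"xyz":[0,0,0],"spin":0},
    {"xyz":[0,0,0],"spin":0},
    {"xyz":[0,0,0],"spin":0},
    {"xyz":[0,0,0],"spin":0},
    {"xyz":[0,0,0],"spin":0},
  ],
  gripper=80,
)

```text
time: 22.85
tool_pos: [476.4, -334.3, 115.1]
tcp_rot: [3.141, -0.0, 0.167]
contact_force: [0.4, 0.3, -0.2]
grip_width: 73.3
finger_force: 0.0
```

Call:
jog_arm(
  targets=[
    {"xyz":[0,0,-0.05],"spin":0},
    {"xyz":[0,0,-0.15],"spin":0},
    {"xyz":[0,0,-0.25],"spin":0},
    {"xyz":[0,0,-0.25],"spin":0},
    {"xyz":[0,0,-0.25],"spin":0},
    {"xyz":[0,0,-0.25],"spin":0},
    {"xyz":[0,0,-0.2],"spin":0},
    {"xyz":[0,0,-0.1],"spin":0},
    {"xyz":[0,0,0],"spin":0},
    {"xyz":[0,0,0],"spin":0},
  ],
)

```text
time: 24.1
tool_pos: [476.1, -334.1, 234.5]
tcp_rot: [-3.141, 0.001, 0.167]
contact_force: [0.5, 0.3, -0.6]
grip_width: 73.7
finger_force: 0.0
```

Run:
```python
from h import *
o=bot.get_obs();print(o['tool_pos'],o['contact_force'],o['grip_width'])
print(proj("scene",[476.5,-334.4,155]))
cv2.imwrite("pics/g5.png",bot.capture("scene"))
```

```text
[ 476.1456564  -334.07152645  234.51681357] [ 0.49972641  0.2760314  -0.62958656] 73.6531253803431
[248.72164271 181.35616024]
```

View pics/g5.png

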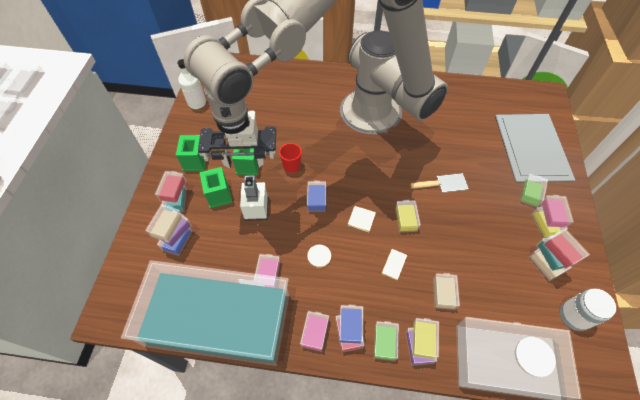

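The reader stands upright in the white dock with its top at about (250,182), against (248.7,181.4) predicted for fully home. The gripper is clear and everything else is where it was.

```bash
python3 -c "
from plant import bot
print(bot.close_job())"
```

```text
the job is handed in; nothing more can be done
None
```

The job is handed in: the reader was held steady about 3 cm over the round tile for over 2.5 s, then lowered fully home into the white dock and released, with nothing else visibly moved, in about 24 s.

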